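# Build the case column on the cabinet ledge

### The arm

A 6-joint arm with a two-finger parallel gripper is mounted at the origin on the work surface. World frame = base frame: x ahead of the robot, y to its left, z up, the work surface at z = 0. Lengths are in m, angles in rad, forces in N, time in s.
With the tool pointing down it reaches from about 0.275 to 0.825 m from the base axis. Payload 5.2 kg.
Tool frame: the origin (TCP) lies on the mounting face of the last link; the fingertips stand 186 mm ahead of it and the grasp point (between the pads) lies ahead of it (env.pinch_z is the z of the grasp point in the tool frame, in m); z points along the fingers, y is the line along which they close (so a half turn about z gives the same grasp; the last joint's range is limited). The gripper opens to 93 mm and grips with 3 to 60 N. Pads are 15 mm wide; open, the fingers measure 128 mm over their backs; the gripper's body (75 mm by 188 mm) begins 65 mm behind the grasp point.
Start: joints at [-1.53, 0.259, 1.535, -0, 1.348, -0.203], TCP at [0.133, -0.534, 0.405] pointing down, gripper open.
Joint ranges: [-3.14, 3.14], [-0.91, 2.08], [0.19, 2.58], [-1.22, 4.36], [0.22, 2.71], [-3.12, 3.12]. Speed limits (rad/s): [2.57, 2.57, 3.14, 3.14, 3.14, 3.14].

### API

Orientations are given as [roll, pitch, yaw] about the fixed x, y, z axes, in that order (R = Rz(yaw) Ry(pitch) Rx(roll)).
In Python, from rig import env, vision gives the robot as it stands. The module is installed in compiled form; this text tells all that it offers.
- The arm moves only by the tool send_rows, never from a script. Its arguments are lists of equal length, an entry for each row: "grip": the opening, from -1 (shut) to 1 (fully open); "slide": the shift along the tool's x, y, z scaled (see below), a list of three; "turn": the turn, a rotation vector about the tool's x, y, z scaled (see below), a list of three. A call has 1 to 8 rows; each row shifts and turns the commanded pose from where the row before left it, along the tool's axes as they then stand; what a row does not reach is not made up. The controller multiplies each number of a shift by 0.04 m and each number of a turn by 0.12 rad. A row lasts 1/8 s, in which the tool goes at most 62.5 mm and 10.7 degrees, less where a joint would pass 70% of its speed; a pose out of reach is approached as far as the arm can. A call with a number of a shift or a turn outside -1 to 1 is refused whole. A call with a gripper value outside its range is refused whole. The fingers move at their own pace and stop on an object; "grip_force" is the grip in N (left out, the last holds). Time passes only in rows, so rows that do not move let the fingers close. It gives the time, the measured TCP pose, the force, the opening and the grip force at its end, in the units of the state.
- env.observe(): the state, without advancing time (a new reading comes with each control period).
- vision.capture(name): name is "scene" or "top"; returns a dict with "image" (400x640x3 uint8, red, green, blue), "depth" (400x640 float32, m along the optical axis (not along the pixel's ray), 0 where there is no reading), "fx", "fy", "cx", "cy" (pixels), "D" ([k1, k2, p1, p2, k3] as OpenCV has them; the pictures are not rectified), "R" (3x3) and "t" (3): a world point X has camera coordinates R X + t. Camera axes: x right, y down, z forward; pixel columns grow to the right and rows downward; lengths in m; the calibration is good to about 2 mm. A picture is of the moment at which its call begins.
- env.finish_job(): hands the job in; it is judged then, once.
The state is a dict: "t": time; "joints": joint angles; "qd": joint speeds; "joint_torque": joint torques, N m; "position": TCP position; "tool_rot": TCP orientation; "contact_force": force on the tool from outside, world axes, zero at the start; "moment": the same for the moment, N m; "gripper_width": finger opening in m; "grip_force": force on a finger pad.
Only numpy, scipy, OpenCV 4.12 (cv2) and the standard library are available. Lean on these libraries where they do the work, as an engineer would, in place of code of your own. Each camera call takes 0.05 s, during which the arm holds its last target. There are 200 camera calls.

### The job

Lift the clear cover off the oval tray by its black grip and stand it upright on the cork mat, roughly in the middle. Then stack the yellow case from the sloping stand squarely on the white tin in the tray, and after it the red case squarely on the yellow one, lids up, centred, with their long sides in line with the tin's. Leave the tin and everything else on the ledge where they stand.

Things in the scene. Friction and masses are not known exactly. Their poses are not given: they have to be found in the camera images.
- tray: oval white ceramic tray with a blue rim, fixed, 190 x 110 mm, floor 8 mm thick, rim to 13 mm; origin: centre of its underside, on the glass ledge (ledge top at z = 0.010 m); x along its length, z up
- tin: closed white bandage tin with a green cross, loose on the tray floor under the cover, 110 (x) x 62 (y) x 36 (z) mm; origin: centre of its underside; z up
- cover: clear plastic cover, a box open below, standing over the tin on the tray floor; outside 136 (x) x 80 (y) x 46 (z) mm, walls 3 mm, inside height 43 mm; on its roof a solid black bar grip 56 (x) x 14 (y) x 30 (z) mm, from z = 46 to 76 mm; origin: centre of its open underside
- mat: fixed cork mat lying on the ledge, 170 (x) x 112 (y) x 4 (z) mm; origin: centre of its underside
- stand: fixed white plastic sloping stand; base 115 x 85 mm; its narrow slope board (120 long, 46 mm wide) rises towards its +x at 32 degrees (0.56 rad) and has a low stop lip at the lower end, 14 mm above the board; origin: centre of its underside on the ledge, z up
- yellow_case: closed yellow plastic organiser case with seven orange flaps on its lid, loose, 100 (x) x 56 (y) x 32 (z) mm, 80 to 150 g; starts lying on the stand's slope against the lip, its long x axis pointing up the slope, its z axis normal to the slope; it overhangs the slope board by 5 mm on each long side; origin: centre of its underside
- red_case: closed red plastic soap case, loose, lying flat on the ledge, 88 (x) x 50 (y) x 30 (z) mm, 70 to 140 g; origin: centre of its underside; z up
- pump: bystander: empty white pump dispenser, 62 mm wide, 174 mm tall, light and easily tipped; origin: centre of its underside
- pill_box: bystander: round blue pill box, 74 mm wide, 28 mm high; origin: centre of its underside
- toothbrush: bystander: ribbed green toothbrush lying on the ledge, 180 mm long along its x, 20 mm high; origin: centre of its underside
- pusher: bystander: steel cuticle pusher lying on the ledge, 138 mm long along its x, 6 mm high; origin: centre of its underside
- tumbler: bystander: glass tumbler, 72 mm wide, 90 mm tall; origin: centre of its underside
- jar: bystander: blue cream jar with white cap, 68 mm wide, 60 mm tall; origin: centre of its underside
There are look-alikes about, which are no part of the job. Of the things that look like the yellow_case, the larger one is meant.

How it is judged:
By the outcome, as a careful person would: the job done as asked, in the order asked, and still so for the second after the job is handed in, with the robot touching nothing.
It also fails if it takes over 72 s, if anything falls off the work surface, if the arm or the gripper's body presses on something with over 40 N, if the wrist force passes 120 N, or if a joint passes its speed limit or range.

## Working session

There is one attempt and no reset: what is moved stays moved. The work goes in short steps, Python scripts to look and compute and a tool call to move; the robot and the scene stay as the last step left them, time stands still between calls to the robot, and variables do not carry over. Pictures are saved under pics/ and viewed, at most 10 in all, crops included, and the job is handed in when it is done.

Besides the shell and the picture viewer there is one more tool, called after "Call:" as name(argument=value, ...) on one line, values as JSON. send_rows: Moves the arm, as the interface text tells. Shifts and turns lie within -1 to 1; 1 stands for 0.04 m of shift or 0.12 rad of turn. Its arguments: {"type":"object","properties":{"grip":{"type":"array","items":{"type":"number"}},"slide":{"type":"array","items":{"type":"array","items":{"type":"number"}}},"turn":{"type":"array","items":{"type":"array","items":{"type":"number"}}},"grip_force":{"type":"number"}},"required":["grip","slide","turn"]}

```bash
mkdir -p pics; python3 - <<'E'
from rig import env, vision
import cv2,numpy as np
print(env.pinch_z, env.observe())
for n in ("scene","top"):
    c=vision.capture(n); np.savez(n+"0.npz",**c)
    cv2.imwrite(f"pics/{n}0.png",c["image"][:,:,::-1])
    print(n,c["fx"],c["fy"],c["cx"],c["cy"],c["D"],c["R"],c["t"],(c["depth"]>0).mean())
E
```

```text
0.1673 {'t': 0.0, 'joints': array([-1.52979202e+00,  2.59314458e-01,  1.53608563e+00, -5.13360883e-07,
        1.34802358e+00, -2.02805755e-01]), 'qd': array([-0.00015105,  0.00134045,  0.00053619,  0.00060902, -0.0007962 ,
       -0.00013065]), 'joint_torque': array([ 3.55753727e-04, -4.37314689e+01, -2.84005022e+01,  7.19748787e-02,
        4.14888351e-02, -1.55645325e-04]), 'position': array([ 0.13278114, -0.53349885,  0.40393176]), 'tool_rot': array([-3.13979906e+00, -3.68309938e-04,  2.43809848e-01]), 'contact_force': array([ 0.63163484, -0.6604047 , -0.71143672]), 'moment': array([ 0.02016343, -0.01217017,  0.06114212]), 'grip_force': 0.0, 'gripper_width': 0.09288968234949367}
scene 466.50278390551046 466.50278390551046 315.93729830283917 193.84521093091865 [-0.00849469  0.          0.          0.          0.        ] [[-4.96581432e-01  8.67990003e-01 -4.86617988e-04]
 [ 7.14343080e-01  4.08360658e-01 -5.68291770e-01]
 [-4.93072860e-01 -2.82550753e-01 -8.22826973e-01]] [ 0.30414145 -0.30516968  1.73842019] 0.9961875
top 374.7190671187396 374.7190671187396 323.3021810811056 195.1784246611345 [-0.08490059  0.          0.          0.          0.        ] [[-0.00705387 -0.99977588 -0.01996082]
 [-0.98853355  0.00998274 -0.15067108]
 [ 0.15083657  0.01866913 -0.98838241]] [-0.02330085  0.49742881  1.23364875] 0.99625
```

View pics/scene0.png

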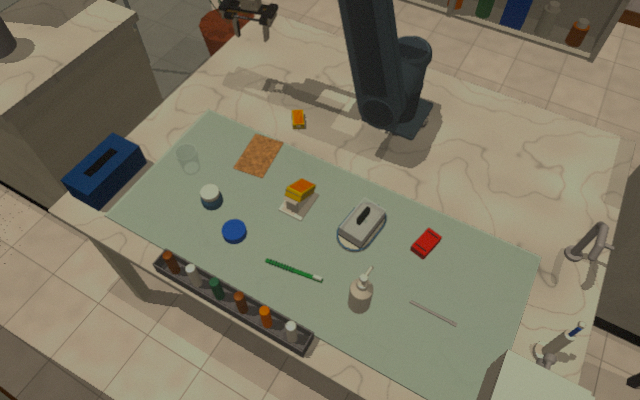

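View pics/top0.png

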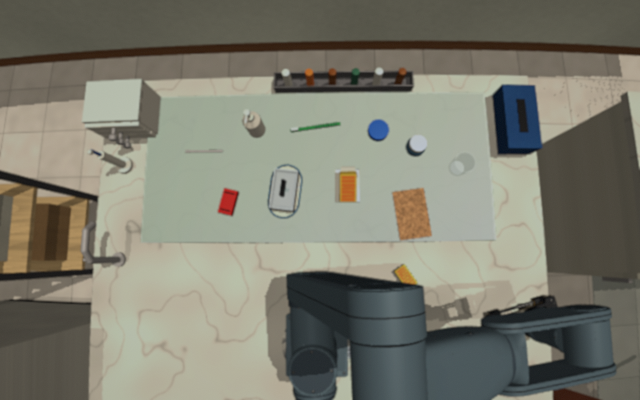

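The scene view shows the tray and cover at (362,222), the red case (426,243), the yellow case on its stand (300,190), the mat (259,156) and the pump (361,292). In the top view they are at (285,191), (229,202), (347,186), (411,213) and (252,122). The small yellow case at (404,273) is the look-alike.

```bash
cat > h.py <<'E'
import numpy as np,cv2
def load(n): return dict(np.load(n))
def K(c): return np.array([[c["fx"],0,c["cx"]],[0,c["fy"],c["cy"]],[0,0,1.]])
def rays(c,uv):
    n=cv2.undistortPoints(np.asarray(uv,float).reshape(-1,1,2),K(c),c["D"]).reshape(-1,2)
    d=np.c_[n,np.ones(len(n))]@c["R"]; return -c["R"].T@c["t"],d
def plane(c,uv,z):
    o,d=rays(c,uv); return o+d*((z-o[2])/d[:,2])[:,None]
def dpts(c,m):
    v,u=np.nonzero(m); o,d=rays(c,np.c_[u,v]); z=c["depth"][v,u]; return (o+d*z[:,None])[z>0]
def tri(c1,p1,c2,p2):
    o1,d1=rays(c1,[p1]);o2,d2=rays(c2,[p2]);d1=d1[0];d2=d2[0]
    s=np.linalg.lstsq(np.c_[d1,-d2],o2-o1,rcond=None)[0]
    a=o1+s[0]*d1;b=o2+s[1]*d2; return (a+b)/2,np.linalg.norm(a-b)
def proj(c,X): 
    return cv2.projectPoints(np.atleast_2d(np.asarray(X,float)),cv2.Rodrigues(c["R"])[0],c["t"],K(c),c["D"])[0].reshape(-1,2)
def mask(c,lo,hi,box):
    h=cv2.cvtColor(c["image"],cv2.COLOR_RGB2HSV); m=cv2.inRange(h,np.array(lo),np.array(hi))
    b=np.zeros_like(m); x0,y0,x1,y1=box; b[y0:y1,x0:x1]=m[y0:y1,x0:x1]; return b
def big(m):
    n,l,s,_=cv2.connectedComponentsWithStats(m); k=1+np.argmax(s[1:,4]); return (l==k)
E
python3 - <<'E'
from h import *
T=load("top0.npz");S=load("scene0.npz")
obj={"red":([0,150,80],[6,255,255],(210,180,250,225),(405,220,450,265)),
"yel":([7,120,80],[35,255,255],(330,165,365,210),(280,170,320,206)),
"grip":([0,0,0],[180,255,60],(265,165,305,215),(345,200,385,240)),
"mat":([5,60,50],[20,220,220],(385,180,440,245),(230,130,290,180))}
np.set_printoptions(precision=4,suppress=True)
for k,(lo,hi,b1,b2) in obj.items():
    for n,c,b in(("T",T,b1),("S",S,b2)):
        m=big(mask(c,lo,hi,b)); P=dpts(c,m); v,u=np.nonzero(m)
        r=cv2.minAreaRect(P[:,:2].astype(np.float32))
        print(k,n,m.sum(),"uv",u.mean().round(1),v.mean().round(1),"mean",P.mean(0),"zpct",np.percentile(P[:,2],[5,50,95]),"rect",np.round(r[0],4),np.round(r[1],4),round(r[2],1))
def up(c,b,s):
    x0,y0,x1,y1=b;return cv2.resize(c["image"][y0:y1,x0:x1,::-1],None,fx=s,fy=s,interpolation=cv2.INTER_CUBIC)
a=up(T,(205,160,365,220),5);b=up(S,(270,165,450,255),4.4444)
b=b[:,:800]
cv2.imwrite("pics/crop0.png",cv2.resize(np.vstack([a,b[:300]]),(800,600)))
E
```

```text
red T 335 uv 227.8 201.5 mean [0.4786 0.2989 0.0389] zpct [0.034  0.0391 0.0435] rect [0.4789 0.3002] [0.047  0.0826] 76.8
red S 457 uv 425.9 242.3 mean [0.4855 0.3029 0.0385] zpct [0.0278 0.0396 0.0441] rect [0.4834 0.3017] [0.0486 0.0904] 76.5
yel T 476 uv 347.5 186.5 mean [ 0.518 -0.108  0.082] zpct [0.0585 0.0832 0.104 ] rect [ 0.5201 -0.1082] [0.0934 0.0499] 0.1
yel S 449 uv 299.2 189.5 mean [ 0.5336 -0.104   0.083 ] zpct [0.0541 0.0863 0.1049] rect [ 0.5109 -0.1076] [0.056  0.1254] 89.5
grip T 51 uv 282.3 187.7 mean [0.5147 0.1048 0.0937] zpct [0.091  0.0937 0.0965] rect [0.5152 0.1046] [0.0106 0.0501] 82.8
grip S 102 uv 362.9 215.5 mean [0.5232 0.1089 0.0861] zpct [0.0682 0.0899 0.0969] rect [0.5185 0.1078] [0.0113 0.0565] 83.5
mat T 1573 uv 411.5 213.6 mean [ 0.4341 -0.3292  0.014 ] zpct [0.0098 0.014  0.0183] rect [ 0.4352 -0.3299] [0.1697 0.1117] 6.9
mat S 1328 uv 259.4 154.3 mean [ 0.4327 -0.3267  0.0132] zpct [0.0046 0.0138 0.0187] rect [ 0.4126 -0.331 ] [0.2253 0.124 ] 2.5
```

View pics/crop0.png

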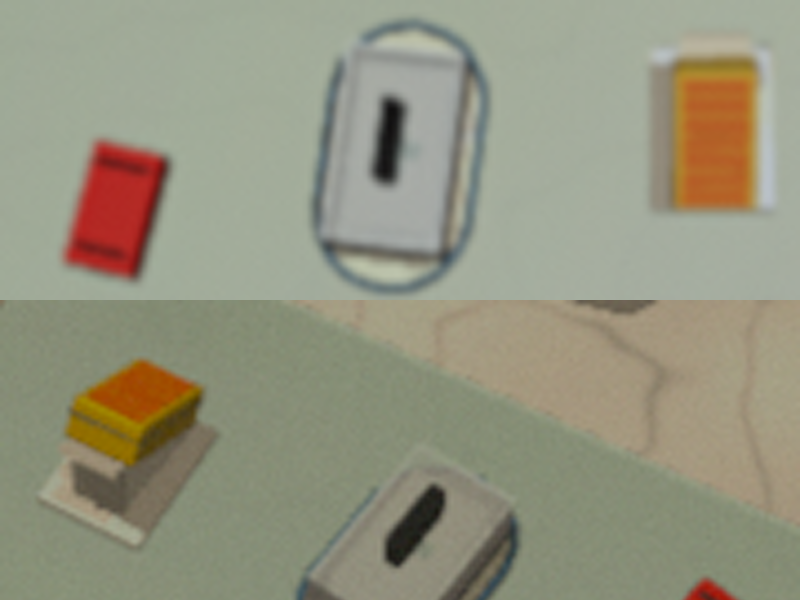

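The crops show the grip running nearly along x on the cover, and the yellow case with its orange lid on the stand. Next I'll fit the lid plane and refine the top faces.

```bash
cat > m.py <<'E'
from h import *
np.set_printoptions(precision=4,suppress=True)
def rot(P): # rect of xy -> centre,size(long,short),yaw of long axis
    c,s,a=cv2.minAreaRect(P[:,:2].astype(np.float32))
    if s[0]<s[1]: s=s[::-1];a-=90
    return np.array(c),np.array(s),(np.radians(a)+np.pi/2)%np.pi-np.pi/2
E
python3 - <<'E'
from m import *
T=load("top0.npz");S=load("scene0.npz")
for n,c,b,b2,bg in(("T",T,(330,165,365,210),(210,180,250,225),(265,165,305,215)),("S",S,(280,170,320,206),(405,220,450,265),(345,200,385,240))):
    print(n,"cam",-c["R"].T@c["t"])
    m=big(mask(c,[5,150,80],[17,255,255],b)); P=dpts(c,m)
    for _ in range(3):
        q=P.mean(0);nn=np.linalg.svd(P-q)[2][2];nn*=np.sign(nn[2]);P=P[abs((P-q)@nn)<.006]
    print("orange",len(P),q,"normal",nn,"tilt",np.arccos(nn[2]),"dir",np.arctan2(nn[1],nn[0]))
    up=-np.r_[nn[:2],0];up/=np.linalg.norm(up);e=np.cross(nn,np.cross(up,nn));e/=np.linalg.norm(e);w=np.cross(nn,e)
    Q=np.c_[(P-q)@e,(P-q)@w];r=rot(Q);print(" upslope",e,"rect",r, "centre",q+e*r[0][0]+w*r[0][1])
    for k,lo,hi,bb,z0,zt in(("red",[0,150,60],[6,255,255],b2,.034,.040),("grip",[0,0,0],[180,255,70],bg,.085,.094)):
        m=big(mask(c,lo,hi,bb)); v,u=np.nonzero(m); X=plane(c,np.c_[u,v],zt)
        P=dpts(c,m); print(k,"depth>",rot(P[P[:,2]>z0]),"z",np.median(P[P[:,2]>z0][:,2]),"plane",rot(X), X.mean(0))
# stand: white region heights
m=np.zeros((400,640),np.uint8);m[160:215,328:370]=1
P=dpts(T,m); P=P[P[:,2]>.014]
for x in np.arange(.45,.60,.01):
    s=P[(abs(P[:,0]-x)<.005)]; 
    if len(s): print(round(x,3),len(s),s[:,1].min(),s[:,1].max(),"zmax",s[:,2].max(),"y-.108 z",np.median(s[abs(s[:,1]+.108)<.015][:,2]))
E
```

```text
T cam [ 0.3055 -0.0513  1.2938]
orange 333 [ 0.5129 -0.1088  0.0803] normal [-0.5304  0.0024  0.8478] tilt 0.5590617168715033 dir 3.137059535191789
 upslope [ 0.8477 -0.0038  0.5304] rect (array([-0.0004,  0.0007]), array([0.0885, 0.0433]), np.float64(0.010299730783097427)) centre [ 0.5126 -0.1081  0.0801]
red depth> (array([0.4789, 0.3002]), array([0.0826, 0.047 ]), np.float64(-0.2308140411482955)) z 0.03926172013397822 plane (array([0.4782, 0.2987]), array([0.082 , 0.0487]), np.float64(-0.25296328561837544)) [0.4785 0.2985 0.04  ]
grip depth> (array([0.5152, 0.1046]), array([0.0501, 0.0111]), np.float64(-0.13827665011909418)) z 0.09372390163820055 plane (array([0.5152, 0.1045]), array([0.0499, 0.0116]), np.float64(-0.1303685264201584)) [0.514  0.1048 0.094 ]
S cam [1.2262 0.3518 1.2571]
orange 167 [ 0.5155 -0.1085  0.0811] normal [-0.5379 -0.0036  0.843 ] tilt 0.5679333025110491 dir -3.1348069620352863
 upslope [0.843  0.0057 0.5379] rect (array([-0.0015, -0.0005]), array([0.0898, 0.0441]), np.float64(-0.005999835619839411)) centre [ 0.5142 -0.109   0.0803]
red depth> (array([0.483
[... 1264 characters left out ...]
-0.17866536432324695 -0.0609319429537369 zmax 0.09793933478489891 y-.108 z 0.09157911046017397
0.54 75 -0.15470036264396303 -0.06787212084886987 zmax 0.10148238980051372 y-.108 z 0.09723386140147072
0.55 72 -0.15124733395455922 -0.06802226222537587 zmax 0.10817151557745364 y-.108 z 0.10212107936200376
0.56 58 -0.18303654598127927 -0.06817939516538007 zmax 0.10560585261097644 y-.108 z 0.09779039455069138
0.57 68 -0.1831141531145071 -0.05443570831465874 zmax 0.08870375480924042 y-.108 z 0.08059414019056754
0.58 67 -0.17981294418854626 -0.06845082786596532 zmax 0.09235082199932454 y-.108 z 0.0851743427401368
0.59 19 -0.18352867330550948 -0.05807732430067965 zmax 0.024854365293085046 y-.108 z nan
  return _methods._mean(a, axis=axis, dtype=dtype,
  ret = ret.dtype.type(ret / rcount)
```

```bash
cat > plan.py <<'E'
import sys
from m import *
from rig import env
from scipy.spatial.transform import Rotation as Ro
def plan(p,yaw=0,tilt=0,o=None):
    o=o or env.observe(); pz=np.array([0,0,env.pinch_z])
    R=Ro.from_euler("xyz",o["tool_rot"]); G=Ro.from_euler("z",yaw)*Ro.from_euler("y",tilt)*Ro.from_euler("x",np.pi)
    d=np.array(p)-G.apply(pz)-o["position"]
    print("goal",p,"turn",(R.inv()*G).as_rotvec()/.12,"slide-then-turn",R.inv().apply(d)/.04,"turn-then-slide",G.inv().apply(d)/.04)
def state():
    o=env.observe(); R=Ro.from_euler("xyz",o["tool_rot"])
    print("t",o["t"],"pinch",o["position"]+R.apply([0,0,env.pinch_z]),"rpy",o["tool_rot"],"w",o["gripper_width"],"gf",o["grip_force"],"F",o["contact_force"],"j",o["joints"])
if __name__=="__main__":
    state(); a=[float(x) for x in sys.argv[1:]]
    if a: plan(a[:3],*a[3:])
E
python3 plan.py .516 .105 .24 -.125
```

```text
t 0.1 pinch [ 0.1328 -0.5333  0.2367] rpy [-3.14   -0.0003  0.2438] w 0.09294863241067886 gf 0.0 F [-0.3137 -0.049  -0.7058] j [-1.5298  0.2593  1.5359  0.      1.348  -0.2028]
goal [0.516, 0.105, 0.24] turn [-0.0136 -0.0003  3.0731] slide-then-turn [ 13.1505 -13.1793  -0.0567] turn-then-slide [  7.5158 -17.0335  -0.0821]
```

Call:
send_rows(grip=[1,1,1,1,1,1,1,1], slide=[[0.82,-0.82,0],[0.82,-0.82,0],[0.82,-0.82,0],[0.82,-0.82,0],[0.82,-0.82,0],[0.82,-0.82,0],[0.82,-0.82,0],[0.82,-0.82,0]], turn=[[0,0,0],[0,0,0],[0,0,0],[0,0,0],[0,0,0],[0,0,0],[0,0,0],[0,0,0]])

```text
t: 1.1
position: [0.3245, -0.2143, 0.4046]
tool_rot: [-3.141, 0.0, 0.243]
contact_force: [0.4, -0.8, 1.0]
gripper_width: 0.0931
grip_force: 0.0
```

Call:
send_rows(grip=[1,1,1,1,1,1,1,1], slide=[[0.82,-0.82,0],[0.82,-0.82,0],[0.82,-0.82,0],[0.82,-0.82,0],[0.82,-0.82,0],[0.82,-0.82,0],[0.82,-0.82,0],[0.82,-0.82,0]], turn=[[0,0,0],[0,0,0],[0,0,0],[0,0,0],[0,0,0],[0,0,0],[0,0,0],[0,0,0]])

```text
t: 2.1
position: [0.5159, 0.1038, 0.4044]
tool_rot: [-3.142, 0.001, 0.244]
contact_force: [-0.1, -0.5, -0.3]
gripper_width: 0.0928
grip_force: 0.0
```

Call:
send_rows(grip=[1,1,1,1,1], slide=[[0,0,0],[0,0,0],[0,0,0],[0,0,0],[0,0,0]], turn=[[0,0,0.77],[0,0,0.77],[0,0,0.77],[0,0,0.77],[0,0,0]])

```text
t: 2.72
position: [0.5153, 0.1023, 0.4044]
tool_rot: [3.142, 0.001, -0.125]
contact_force: [0.3, -0.4, 0.3]
gripper_width: 0.0932
grip_force: 0.0
```

```bash
python3 plan.py .516 .105 .086 -.125
```

```text
t 2.725 pinch [0.5151 0.1023 0.2371] rpy [ 3.1415  0.0009 -0.1249] w 0.09324427124738394 gf 0.0 F [ 0.2813 -0.4422  0.3306] j [-0.0166  0.2147  1.5935  0.      1.3342  1.6791]
goal [0.516, 0.105, 0.086] turn [0.0006 0.0071 0.0011] slide-then-turn [ 0.0127 -0.0702  3.7767] turn-then-slide [ 0.0095 -0.0699  3.7767]
```

Call:
send_rows(grip=[1,1,1,1,1,1], slide=[[0,-0.07,0.9],[0,0,0.9],[0,0,0.9],[0,0,0.7],[0,0,0.35],[0,0,0]], turn=[[0,0,0],[0,0,0],[0,0,0],[0,0,0],[0,0,0],[0,0,0]])

```text
t: 3.48
position: [0.5155, 0.105, 0.2541]
tool_rot: [3.141, 0.002, -0.125]
contact_force: [-0.2, 0.6, 0.6]
gripper_width: 0.093
grip_force: 0.0
```

Call:
send_rows(grip=[-1,-1,-1,-1,-1,-1], slide=[[0,0,0],[0,0,0],[0,0,0],[0,0,0],[0,0,0],[0,0,0]], turn=[[0,0,0],[0,0,0],[0,0,0],[0,0,0],[0,0,0],[0,0,0]], grip_force=30)

```text
t: 4.22
position: [0.5157, 0.105, 0.2548]
tool_rot: [-3.142, -0.0, -0.126]
contact_force: [-0.3, -1.3, -0.4]
gripper_width: 0.0377
grip_force: 0.0
```

```bash
python3 plan.py .433 -.328 .24 .12
```

```text
t 4.225 pinch [0.5157 0.105  0.0875] rpy [-3.1416 -0.     -0.1258] w 0.037677357829847796 gf 0.0 F [-0.2933 -1.3323 -0.4498] j [-0.0113  0.3678  1.7862  0.      0.9875  1.6853]
goal [0.433, -0.328, 0.24] turn [-0.0001 -0.0004 -2.0485] slide-then-turn [-0.6935 10.9988 -3.813 ] turn-then-slide [-3.3493 10.4994 -3.8128]
```

Call:
send_rows(grip=[-1,-1,-1,-1,-1,-1], slide=[[0,0,0],[0,0,0],[0,0,0],[0,0,0],[0,0,0],[0,0,0]], turn=[[0,0,0],[0,0,0],[0,0,0],[0,0,0],[0,0,0],[0,0,0]])

```text
t: 4.97
position: [0.5158, 0.1052, 0.2549]
tool_rot: [-3.141, -0.0, -0.126]
contact_force: [0.7, 4.1, 0.6]
gripper_width: 0.0137
grip_force: 29.9
```

Call:
send_rows(grip=[-1,-1,-1,-1,-1,-1], slide=[[0,0,-0.3],[0,0,-0.6],[0,0,-0.8],[0,0,-0.8],[0,0,-0.8],[0,0,-0.6]], turn=[[0,0,0],[0,0,0],[0,0,0],[0,0,0],[0,0,0],[0,0,0]])

```text
t: 5.72
position: [0.5155, 0.1044, 0.4128]
tool_rot: [3.14, -0.001, -0.126]
contact_force: [1.6, -0.8, -1.7]
gripper_width: 0.0137
grip_force: 30.0
```

```bash
python3 - <<'E'
from rig import vision
import numpy as np,cv2
from h import *
from plan import state
ims=[]
for n,b in(("top",(240,150,340,225)),("scene",(320,165,420,240))):
    c=vision.capture(n);np.savez(n+"1.npz",**c);x0,y0,x1,y1=b
    ims.append(cv2.resize(c["image"][y0:y1,x0:x1,::-1],(400,300),interpolation=cv2.INTER_CUBIC))
cv2.imwrite("pics/lift.png",np.hstack(ims)); state()
E
```

```text
t 5.825 pinch [0.517  0.1043 0.2467] rpy [ 3.141  -0.0056 -0.1261] w 0.013626425326093436 gf 29.95570421218872 F [-0.1752  0.5465 -1.4188] j [-0.0118  0.2085  1.5775 -0.0013  1.3501  1.6854]
```

View pics/lift.png

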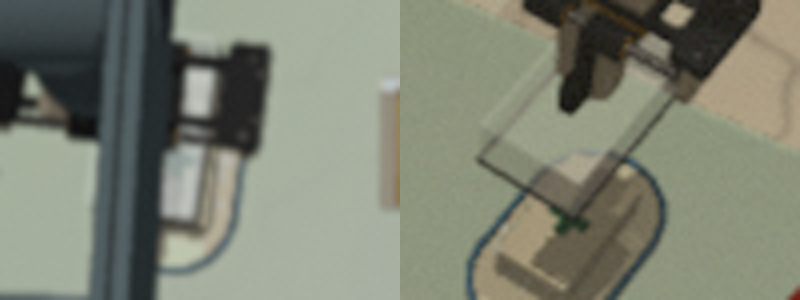

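The cover is lifted clear in the right-hand crop, and the tin with its green cross stays in the tray at about (570,215). Now to the mat.

Call:
send_rows(grip=[-1,-1,-1,-1,-1,-1,-1,-1], slide=[[-0.05,0.4,0],[-0.05,0.7,0],[-0.05,0.9,0],[-0.05,0.9,0],[-0.05,0.9,0],[-0.05,0.9,0],[-0.05,0.9,0],[-0.05,0.9,0]], turn=[[0,0,0],[0,0,0],[0,0,0],[0,0,0],[0,0,0],[0,0,0],[0,0,0],[0,0,0]])

```text
t: 6.82
position: [0.4658, -0.1527, 0.409]
tool_rot: [-3.141, 0.004, -0.126]
contact_force: [0.6, -0.5, -0.3]
gripper_width: 0.0136
grip_force: 30.0
```

Call:
send_rows(grip=[-1,-1,-1,-1,-1,-1,-1,-1], slide=[[-0.05,0.9,0],[-0.05,0.9,0],[-0.05,0.9,0],[-0.05,0.9,0],[-0.05,0.7,0],[-0.05,0.2,0],[0,0,0],[0,0,0]], turn=[[0,0,0],[0,0,0],[0,0,-0.3],[0,0,-0.4],[0,0,-0.5],[0,0,-0.5],[0,0,-0.35],[0,0,0]])

```text
t: 7.82
position: [0.4363, -0.3294, 0.4091]
tool_rot: [-3.139, 0.002, 0.119]
contact_force: [0.0, -0.2, -2.1]
gripper_width: 0.0141
grip_force: 30.0
```

```bash
python3 plan.py .433 -.328 .0845 .12
```

```text
t 7.825 pinch [ 0.4359 -0.329   0.2418] rpy [-3.1391  0.0025  0.1188] w 0.014132160870499753 gf 29.955442249774933 F [ 0.0253 -0.2003 -2.1033] j [-0.8505  0.251   1.5345 -0.0006  1.3596  0.6016]
goal [0.433, -0.328, 0.0845] turn [-0.0209  0.0207 -0.01  ] slide-then-turn [-0.0689 -0.0349  3.9316] turn-then-slide [-0.0786 -0.0449  3.9313]
```

Call:
send_rows(grip=[-1,-1,-1,-1,-1,-1,-1], slide=[[-0.07,-0.04,0.9],[0,0,0.9],[0,0,0.9],[0,0,0.7],[0,0,0.35],[0,0,0.15],[0,0,0]], turn=[[0,0,0],[0,0,0],[0,0,0],[0,0,0],[0,0,0],[0,0,0],[0,0,0]])

```text
t: 8.7
position: [0.4346, -0.3279, 0.2551]
tool_rot: [3.141, -0.0, 0.12]
contact_force: [-0.5, -0.2, -1.1]
gripper_width: 0.0139
grip_force: 30.0
```

```bash
python3 plan.py .433 -.328 .0835 .12
```

```text
t 8.7 pinch [ 0.4346 -0.3279  0.0878] rpy [ 3.1412 -0.0002  0.12  ] w 0.013926263695213667 gf 29.95577484369278 F [-0.4961 -0.2004 -1.0669] j [-0.8513  0.395   1.7415 -0.0001  1.0047  0.5995]
goal [0.433, -0.328, 0.0835] turn [ 0.0032 -0.0013  0.0004] slide-then-turn [-0.0399 -0.0014  0.1068] turn-then-slide [-0.0398 -0.0014  0.1068]
```

Call:
send_rows(grip=[-1,-1,-1], slide=[[-0.03,0,0.06],[0,0,0.05],[0,0,0.01]], turn=[[0,0,0],[0,0,0],[0,0,0]])

```text
t: 9.07
position: [0.4334, -0.3278, 0.2502]
tool_rot: [3.141, -0.0, 0.12]
contact_force: [0.7, 0.8, 0.0]
gripper_width: 0.0139
grip_force: 30.0
```

```bash
python3 plan.py .433 -.328 .0835 .12
```

```text
t 9.075 pinch [ 0.4334 -0.3279  0.0829] rpy [ 3.1413 -0.0003  0.1202] w 0.013934988976585325 gf 29.959516525268555 F [0.6851 0.8015 0.0046] j [-0.853   0.3997  1.7488  0.0001  0.9927  0.5976]
goal [0.433, -0.328, 0.0835] turn [ 0.0027 -0.0027  0.0014] slide-then-turn [-0.0094  0.0035 -0.0149] turn-then-slide [-0.0095  0.0035 -0.0149]
```

Call:
send_rows(grip=[-1,-1], slide=[[0,0,0.02],[0,0,0]], turn=[[0,0,0],[0,0,0]])

```text
t: 9.32
position: [0.4334, -0.3277, 0.2501]
tool_rot: [3.141, -0.0, 0.12]
contact_force: [-0.7, 2.4, 5.2]
gripper_width: 0.0135
grip_force: 30.0
```

Call:
send_rows(grip=[0,0,0,0], slide=[[0,0,0],[0,0,0],[0,0,0],[0,0,0]], turn=[[0,0,0],[0,0,0],[0,0,0],[0,0,0]])

```text
t: 9.82
position: [0.4334, -0.3279, 0.249]
tool_rot: [-3.142, 0.0, 0.12]
contact_force: [-0.6, 0.4, -0.6]
gripper_width: 0.0455
grip_force: 0.0
```

Call:
send_rows(grip=[0.5,1,1,1,1], slide=[[0,0,-0.4],[0,0,-0.8],[0,0,-0.9],[0,0,-0.9],[0,0,-0.9]], turn=[[0,0,0],[0,0,0],[0,0,0],[0,0,0],[0,0,0]])

```text
t: 10.45
position: [0.4332, -0.3276, 0.4077]
tool_rot: [3.14, -0.001, 0.12]
contact_force: [0.0, -1.3, -0.4]
gripper_width: 0.0906
grip_force: 0.0
```

```bash
cat > tin.py <<'E'
from m import *
import sys
def tin(T,S):
    out=[]
    for n,c in(("T",T),("S",S)):
        # pixels of the tray area, top face of tin by depth
        uv=proj(c,[[.52,.105,.05]])[0].astype(int); m=np.zeros((400,640),np.uint8); m[uv[1]-35:uv[1]+35,uv[0]-35:uv[0]+35]=1
        P=dpts(c,m); P=P[(abs(P[:,2]-.054)<.008)&(np.hypot(P[:,0]-.52,P[:,1]-.105)<.08)]
        for _ in range(2):
            k=cv2.minAreaRect(P[:,:2].astype(np.float32)); q=np.median(P,0)
        print(n,len(P),"z",np.median(P[:,2]),"rect",rot(P),"mean",P.mean(0)); out.append(P)
    return out
E
python3 - <<'E'
from rig import vision
from plan import *; from tin import *
C={}
for n in("top","scene"):
    C[n]=vision.capture(n);np.savez(n+"2.npz",**C[n])
tin(C["top"],C["scene"])
def up(c,b):
    x0,y0,x1,y1=b;return cv2.resize(c["image"][y0:y1,x0:x1,::-1],(400,300),interpolation=cv2.INTER_CUBIC)
T,S=C["top"],C["scene"]
cv2.imwrite("pics/tin.png",np.vstack([np.hstack([up(T,(245,160,325,220)),up(S,(320,190,400,250))]),np.hstack([up(T,(360,150,480,240)),up(S,(200,110,320,200))])]))
plan([.468,-.108,.24],0,-.56); state()
E
```

```text
T 595 z 0.05344328781101182 rect (array([0.5144, 0.1039]), array([0.1098, 0.0622]), np.float64(-0.10822500774642196)) mean [0.5135 0.1038 0.0534]
S 665 z 0.05384136771352921 rect (array([0.517 , 0.1037]), array([0.1132, 0.064 ]), np.float64(-0.08974599873263478)) mean [0.5198 0.1047 0.0538]
goal [0.468, -0.108, 0.24] turn [-0.2189  4.6113  0.9939] slide-then-turn [-0.7023 -5.6395  0.6791] turn-then-slide [-1.547  -5.5093 -0.1109]
t 10.55 pinch [ 0.435  -0.3296  0.2436] rpy [ 3.1336 -0.0055  0.1203] w 0.09280573853556026 gf 0.0 F [-0.3683  0.0258  0.2894] j [-0.8529  0.241   1.5433  0.0001  1.3477  0.5976]
```

View pics/tin.png

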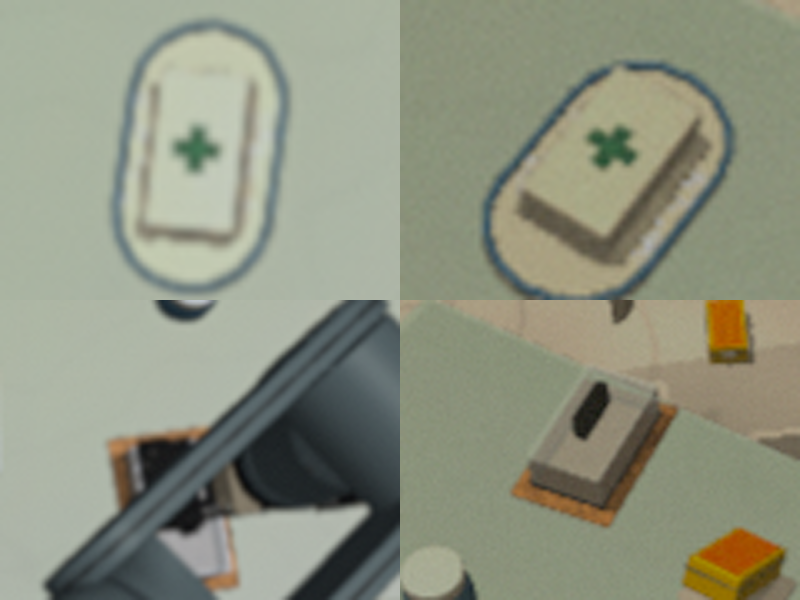

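The cover stands upright on the mat in the lower-right crop, and the tin is uncovered with its cross near (195,148) in the top-left crop. Next is the yellow case, with the tool tilted along the slope normal.

```bash
python3 - <<'E'
from plan import *
T=load("top2.npz");S=load("scene2.npz")
ps=[]
for n,c in(("T",T),("S",S)):
    u,v=proj(c,[[.516,.104,.054]])[0].astype(int)
    m=big(mask(c,[50,80,20],[95,255,160],(u-12,v-12,u+12,v+12))); y,x=np.nonzero(m); ps.append((x.mean(),y.mean())); print(n,m.sum(),plane(c,[ps[-1]],.054))
print("cross",tri(T,ps[0],S,ps[1]))
plan([.434,-.1085,.207],0,-.56)
E
```

```text
T 16 [[0.516  0.1053 0.054 ]]
S 32 [[0.5167 0.1053 0.054 ]]
cross (array([0.5162, 0.1053, 0.0533]), np.float64(0.00035163814954065886))
goal [0.434, -0.1085, 0.207] turn [-0.2189  4.6113  0.9939] slide-then-turn [-1.5521 -5.7356  1.4987] turn-then-slide [-2.7054 -5.4968  0.1366]
```

Call:
send_rows(grip=[1,1,1,1,1,1,1,1], slide=[[-0.2,-0.8,0],[-0.2,-0.8,0],[-0.2,-0.8,0],[-0.2,-0.8,0.3],[-0.2,-0.8,0.3],[-0.2,-0.8,0.3],[-0.2,-0.8,0.3],[-0.15,-0.14,0.3]], turn=[[0,0,0],[0,0,0],[0,0,0],[0,0,0],[0,0,0],[0,0,0],[0,0,0],[0,0,0]])

```text
t: 11.55
position: [0.3433, -0.1058, 0.3447]
tool_rot: [-3.141, 0.0, 0.122]
contact_force: [-0.0, 0.7, 0.1]
gripper_width: 0.093
grip_force: 0.0
```

Call:
send_rows(grip=[1,1,1,1,1,1,1], slide=[[0,0,0],[0,0,0],[0,0,0],[0,0,0],[0,0,0],[0,0,0],[0,0,0]], turn=[[-0.04,0.77,0.17],[-0.04,0.77,0.17],[-0.04,0.77,0.17],[-0.04,0.77,0.17],[-0.04,0.77,0.17],[-0.02,0.76,0.15],[0,0,0]])

```text
t: 12.42
position: [0.3438, -0.108, 0.3449]
tool_rot: [-3.134, -0.553, -0.007]
contact_force: [0.4, -0.2, 0.4]
gripper_width: 0.093
grip_force: 0.0
```

```bash
python3 - <<'E'
from plan import *
state(); plan([.5187,-.1085,.0716],0,-.56)
E
```

```text
t 12.425 pinch [ 0.4316 -0.1073  0.2025] rpy [-3.134  -0.5527 -0.0068] w 0.09302375154500275 gf 0.0 F [ 0.4392 -0.185   0.3629] j [-0.8321 -0.1961  2.2385  0.5783  0.7969  0.3958]
goal [0.5187, -0.1085, 0.0716] turn [-0.0335  0.0607 -0.0484] slide-then-turn [0.1053 0.0281 3.9283] turn-then-slide [0.0766 0.0128 3.9291]
```

Call:
send_rows(grip=[1,1,1,1,1,1,1], slide=[[0.08,0.01,0],[0,0,0.8],[0,0,0.9],[0,0,0.9],[0,0,0.8],[0,0,0.45],[0,0,0]], turn=[[-0.03,0.06,-0.05],[0,0,0],[0,0,0],[0,0,0],[0,0,0],[0,0,0],[0,0,0]])

```text
t: 13.3
position: [0.4296, -0.1072, 0.2153]
tool_rot: [-3.139, -0.558, 0.003]
contact_force: [-0.2, 0.2, -0.2]
gripper_width: 0.0929
grip_force: 0.0
```

```bash
python3 - <<'E'
from plan import *
state(); plan([.5187,-.1085,.0716],0,-.56)
E
```

```text
t 13.3 pinch [ 0.5183 -0.1066  0.0734] rpy [-3.1393 -0.5584  0.0031] w 0.0929363862304833 gf 0.0 F [-0.1918  0.1713 -0.163 ] j [-0.634   0.2268  2.257   1.0482  0.3745 -0.0067]
goal [0.5187, -0.1085, 0.0716] turn [-0.0329  0.0134  0.0221] slide-then-turn [-0.0213  0.0322  0.044 ] turn-then-slide [-0.0212  0.0321  0.0441]
```

Call:
send_rows(grip=[1,-1,-1,-1,-1,-1,-1,-1], slide=[[-0.02,0.04,0.04],[0,0,0],[0,0,0],[0,0,0],[0,0,0],[0,0,0],[0,0,0],[0,0,0]], turn=[[-0.03,0,0],[0,0,0],[0,0,0],[0,0,0],[0,0,0],[0,0,0],[0,0,0],[0,0,0]], grip_force=25)

```text
t: 14.3
position: [0.429, -0.109, 0.2148]
tool_rot: [3.138, -0.561, 0.002]
contact_force: [-4.4, 0.5, 5.2]
gripper_width: 0.056
grip_force: 25.0
```

```bash
python3 - <<'E'
from plan import *
state(); plan([.466,-.1085,.157],0,-.56)
E
```

```text
t 14.3 pinch [ 0.518  -0.1093  0.0732] rpy [ 3.1384 -0.561   0.0024] w 0.05603684658029127 gf 24.979813992977142 F [-4.3568  0.497   5.214 ] j [-0.6376  0.2274  2.2595  1.0626  0.3692 -0.0236]
goal [0.466, -0.1085, 0.157] turn [ 0.0155 -0.0086  0.0171] slide-then-turn [ 0.0196 -0.0075 -2.4661] turn-then-slide [ 0.017  -0.0121 -2.4661]
```

Call:
send_rows(grip=[-1,-1,-1,-1,-1,-1], slide=[[0,0,-0.2],[0,0,-0.5],[0,0,-0.7],[0,0,-0.7],[0,0,-0.7],[0,0,-0.4]], turn=[[0,0,0],[0,0,0],[0,0,0],[0,0,0],[0,0,0],[0,0,0]])

```text
t: 15.05
position: [0.3604, -0.1087, 0.3238]
tool_rot: [3.137, -0.561, 0.003]
contact_force: [0.6, 0.4, -1.2]
gripper_width: 0.0555
grip_force: 25.0
```

Call:
send_rows(grip=[-1,-1,-1,-1,-1,-1,-1,-1], slide=[[0,0,0],[0,0,0],[0,0,0],[0,0,0],[0,0,0],[0,0,0],[0,0,0],[0,0,0]], turn=[[0,-0.4,0],[0,-0.7,0],[0,-0.7,0],[0,-0.7,0],[0,-0.7,0],[0,-0.7,0],[0,-0.6,0],[0,-0.17,0]])

```text
t: 16.05
position: [0.3612, -0.1087, 0.3227]
tool_rot: [3.14, 0.001, 0.001]
contact_force: [-0.0, -0.3, -1.6]
gripper_width: 0.0558
grip_force: 25.0
```

```bash
python3 - <<'E'
from plan import *
state(); plan([.516,.105,.20],-.105)
E
```

```text
t 16.05 pinch [ 0.361  -0.1091  0.1554] rpy [3.1395 0.0009 0.0014] w 0.055764957286526466 gf 24.972040951251984 F [-0.0307 -0.2817 -1.5998] j [-0.5894  0.0231  2.0346 -0.0025  1.0834  0.9812]
goal [0.516, 0.105, 0.2] turn [0.0178 0.0063 0.8865] slide-then-turn [ 3.8767 -5.335  -1.1293] turn-then-slide [ 3.289  -5.7189 -1.1147]
```

Call:
send_rows(grip=[-1,-1,-1,-1,-1,-1,-1,-1], slide=[[0.1,-0.2,-0.6],[0.4,-0.6,-0.5],[0.6,-0.9,0],[0.6,-0.9,0],[0.6,-0.9,0],[0.6,-0.9,0],[0.6,-0.7,0],[0.37,-0.23,0]], turn=[[0,0,0],[0,0,0],[0,0,0],[0,0,0],[0,0,0],[0,0,0],[0,0,0],[0,0,0]])

```text
t: 17.05
position: [0.5163, 0.1063, 0.3661]
tool_rot: [3.14, -0.001, 0.003]
contact_force: [0.1, -0.9, -0.4]
gripper_width: 0.0555
grip_force: 25.0
```

Call:
send_rows(grip=[-1,-1,-1,-1,-1,-1], slide=[[0,0,0],[0,0,0.3],[0,0,0.7],[0,0,0.8],[0,0,0.6],[0,0,0]], turn=[[0,0,0.3],[0,0,0.4],[0,0,0.18],[0,0,0],[0,0,0],[0,0,0]])

```text
t: 17.8
position: [0.5141, 0.1036, 0.2689]
tool_rot: [3.139, 0.004, -0.107]
contact_force: [-0.9, -0.0, -1.9]
gripper_width: 0.0557
grip_force: 25.0
```

```bash
python3 - <<'E'
from plan import *
from rig import vision
ims=[]
state(); plan([.516,.105,.1],-.105)
for n in("top","scene"):
    c=vision.capture(n);np.savez(n+"3.npz",**c)
    u,v=proj(c,[[.516,.105,.09]])[0].astype(int)
    ims.append(cv2.resize(c["image"][v-30:v+30,u-40:u+40,::-1],(640,480),interpolation=cv2.INTER_CUBIC)[:, :400 if 0 else 640])
    m=big(mask(c,[5,130,60],[35,255,255],(u-40,v-30,u+40,v+30)));P=dpts(c,m)
    print(n,m.sum(),"z",np.percentile(P[:,2],[2,10,50,90,98]),rot(P))
cv2.imwrite("pics/y1.png",cv2.resize(np.hstack(ims),(800,300)))
E
```

```text
t 17.8 pinch [0.5134 0.1032 0.1016] rpy [ 3.1387  0.0041 -0.1068] w 0.05571677876913447 gf 24.972185790538788 F [-0.8599 -0.0338 -1.936 ] j [-0.0131  0.3481  1.7741 -0.0029  1.0238  1.6661]
goal [0.516, 0.105, 0.1] turn [ 0.0242  0.0343 -0.015 ] slide-then-turn [ 0.043  -0.039   0.0397] turn-then-slide [ 0.0429 -0.0388  0.04  ]
top 20 z [0.1029 0.1041 0.1078 0.2033 0.4534] (array([0.4553, 0.063 ]), array([0.0628, 0.0183]), np.float64(0.8322217951041941))
scene 431 z [0.0831 0.0932 0.1103 0.1142 0.118 ] (array([0.5361, 0.1022]), array([0.0631, 0.0584]), np.float64(-0.1225845060280204))
```

View pics/y1.png

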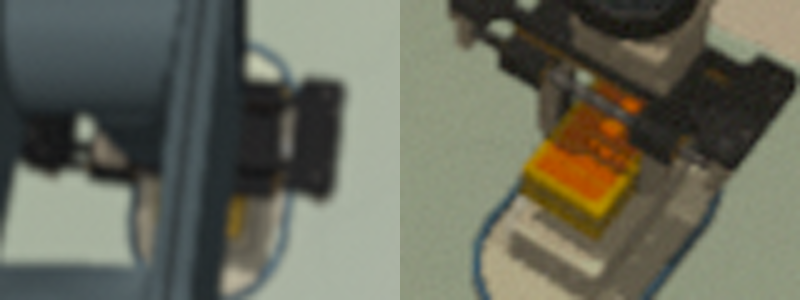

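The scene crop shows the yellow case held level above the tin, with its near (+x) end visible at (580,210). I'll measure its end face against the tin's.

```bash
cat > ends.py <<'E'
from m import *
def ends(c,m,yaw,zt,h,o):
    e=np.array([np.cos(yaw),np.sin(yaw)]);w=np.array([-e[1],e[0]])
    P=dpts(c,m);L=(P[:,:2]-o)@e;W=(P[:,:2]-o)@w
    top=abs(P[:,2]-zt)<.004; end=(P[:,2]<zt-.008)&(P[:,2]>zt-h+.005)
    f=end&(L>np.percentile(L[end],40)) if end.any() else end
    print(" endface L",np.median(L[f]),f.sum(),"top Lmax98",np.percentile(L[top],98.5),"top W 1.5/98.5",np.percentile(W[top&(L>.025)],[1.5,98.5]),"topz",np.median(P[top][:,2]),"end W",np.percentile(W[end],[2,98]))
E
python3 - <<'E'
from ends import *
o=np.array([.516,.105])
S=load("scene3.npz");u,v=proj(S,[[.516,.105,.09]])[0].astype(int)
m=big(mask(S,[5,130,60],[35,255,255],(u-40,v-30,u+40,v+30)));print("yellow");ends(S,m,-.107,.1125,.032,o)
S=load("scene2.npz");m=np.zeros((400,640),bool);u,v=proj(S,[[.516,.105,.04]])[0].astype(int);m[v-25:v+30,u-30:u+30]=1
P=dpts(S,m);print("tin");ends(S,m,-.105,.0535,.036,o)
# yaw: fit from the lid's pixels / tin top face edges, via contour corner on plane
for n,f,z,msk in(("tin","scene2.npz",.054,None),("tinT","top2.npz",.054,None)):
    c=load(f);u,v=proj(c,[[.516,.105,.05]])[0].astype(int);mm=np.zeros((400,640),bool);mm[v-35:v+35,u-35:u+35]=1
    vv,uu=np.nonzero(mm);P=plane(c,np.c_[uu,vv],0);D=np.zeros((400,640));o_,d=rays(c,np.c_[uu,vv]);Z=(o_+d*c["depth"][vv,uu][:,None])
    k=(abs(Z[:,2]-.054)<.006);Q=Z[k][:,:2];C=np.cov(Q.T);w,V=np.linalg.eigh(C);print(n,"PCA yaw",np.arctan(V[1,1]/V[0,1]),Q.mean(0),k.sum())
E
```

```text
yellow
 endface L 0.04947976008640416 44 top Lmax98 0.04986495574674995 top W 1.5/98.5 [-0.0278  0.0237] topz 0.11144869855940176 end W [-0.0249  0.025 ]
tin
 endface L 0.05541770542589983 165 top Lmax98 0.05522569111122733 top W 1.5/98.5 [-0.03    0.0295] topz 0.05379471461308549 end W [-0.053   0.0551]
tin PCA yaw -0.10588064171819568 [0.5195 0.1047] 648
tinT PCA yaw -0.10893327529131501 [0.5137 0.104 ] 584
```

Call:
send_rows(grip=[-1,-1,-1,-1,-1], slide=[[0.02,-0.05,0.1],[0,0,0.2],[0,0,0.2],[0,0,0.06],[0,0,0]], turn=[[0,0,0],[0,0,0],[0,0,0],[0,0,0],[0,0,0]])

```text
t: 18.52
position: [0.5166, 0.1062, 0.2478]
tool_rot: [3.139, 0.0, -0.105]
contact_force: [-0.5, 0.6, -0.8]
gripper_width: 0.0561
grip_force: 25.0
```

```bash
python3 plan.py .516 .105 .075 -.107
```

```text
t 18.525 pinch [0.5165 0.1058 0.0805] rpy [ 3.139   0.0001 -0.1048] w 0.05612960939049111 gf 24.972265362739563 F [-0.4864  0.5933 -0.8463] j [-0.0079  0.3791  1.79   -0.0032  0.9729  1.6695]
goal [0.516, 0.105, 0.075] turn [0.0219 0.0012 0.0181] slide-then-turn [-0.0106  0.0316  0.1368] turn-then-slide [-0.0106  0.032   0.1368]
```

```bash
cat > ym.py <<'E'
from ends import *
from plan import state
from rig import vision
import sys
S=vision.capture("scene");state();zt=float(sys.argv[1]);o=np.array([.516,.105])
u,v=proj(S,[[.516,.105,zt-.02]])[0].astype(int)
lo,hi=([0,150,60],[5,255,255]) if len(sys.argv)>2 else ([5,130,60],[35,255,255])
m=big(mask(S,lo,hi,(u-40,v-30,u+40,v+30)));ends(S,m,-.107,zt,.032,o)
state()
E
python3 ym.py .0915
```

```text
t 18.575 pinch [0.5167 0.1058 0.0807] rpy [ 3.139  -0.0004 -0.1048] w 0.05576922426283782 gf 24.97218757867813 F [ 0.7354  0.287  -0.2239] j [-0.0079  0.3788  1.7897 -0.0031  0.9729  1.6694]
 endface L 0.05060256779606983 44 top Lmax98 0.05054452851301447 top W 1.5/98.5 [-0.0251  0.0264] topz 0.089752280332563 end W [-0.0222  0.0283]
t 18.575 pinch [0.5167 0.1058 0.0807] rpy [ 3.139  -0.0004 -0.1048] w 0.05576922426283782 gf 24.97218757867813 F [ 0.7354  0.287  -0.2239] j [-0.0079  0.3788  1.7897 -0.0031  0.9729  1.6694]
```

Call:
send_rows(grip=[-1,-1,-1,-1], slide=[[0,0.02,0.05],[0,0,0.04],[0,0,0.02],[0,0,0]], turn=[[0,0,0],[0,0,0],[0,0,0],[0,0,0]])

```text
t: 19.08
position: [0.5166, 0.1053, 0.2451]
tool_rot: [3.139, -0.002, -0.105]
contact_force: [-3.4, -0.9, 10.3]
gripper_width: 0.0562
grip_force: 25.0
```

```bash
python3 plan.py
```

```text
t 19.075 pinch [0.5168 0.1049 0.0778] rpy [ 3.139  -0.0016 -0.1049] w 0.056238956235742786 gf 24.97298687696457 F [-3.434  -0.9469 10.3462] j [-0.0096  0.382   1.7936 -0.0033  0.9646  1.6679]
```

Call:
send_rows(grip=[0.45,0.45,0.45,0.45], slide=[[0,0,0],[0,0,0],[0,0,0],[0,0,0]], turn=[[0,0,0],[0,0,0],[0,0,0],[0,0,0]])

```text
t: 19.58
position: [0.5166, 0.1054, 0.2436]
tool_rot: [3.139, -0.0, -0.105]
contact_force: [-0.3, 0.2, -0.8]
gripper_width: 0.0674
grip_force: 0.0
```

Call:
send_rows(grip=[1,1,1,1,1,1], slide=[[0,0,-0.3],[0,0,-0.6],[0,0,-0.8],[0,0,-0.8],[0,0,-0.8],[0,0,0]], turn=[[0,0,0],[0,0,0],[0,0,0],[0,0,0],[0,0,0],[0,0,0]])

```text
t: 20.32
position: [0.5172, 0.1058, 0.3791]
tool_rot: [3.14, -0.007, -0.105]
contact_force: [0.2, -0.6, -0.0]
gripper_width: 0.0927
grip_force: 0.0
```

```bash
python3 ym.py .086; python3 - <<'E'
from plan import *
plan([.480,.300,.20],-.235)
E
```

```text
t 20.375 pinch [0.5173 0.1053 0.2099] rpy [ 3.1394 -0.0039 -0.1048] w 0.09319312364868644 gf 0.0 F [-0.3406 -0.2807 -0.1817] j [-0.0089  0.2377  1.6324 -0.0027  1.2678  1.6676]
 endface L 0.050631051716550524 55 top Lmax98 0.050793608211829114 top W 1.5/98.5 [-0.027   0.0256] topz 0.0858372557255287 end W [-0.0246  0.0273]
t 20.375 pinch [0.5173 0.1053 0.2099] rpy [ 3.1394 -0.0039 -0.1048] w 0.09319312364868644 gf 0.0 F [-0.3406 -0.2807 -0.1817] j [-0.0089  0.2377  1.6324 -0.0027  1.2678  1.6676]
goal [0.48, 0.3, 0.2] turn [ 0.0163 -0.0337  1.0846] slide-then-turn [-1.4207 -4.7339  0.2318] turn-then-slide [-2.0221 -4.509   0.2478]
```

Call:
send_rows(grip=[1,1,1,1,1,1,1,1], slide=[[-0.24,-0.79,0],[-0.24,-0.79,0],[-0.24,-0.79,0],[-0.24,-0.79,0],[-0.24,-0.79,0.1],[-0.22,-0.78,0.13],[0,0,0],[0,0,0]], turn=[[0,0,0],[0,0,0],[0,0,0.2],[0,0,0.2],[0,0,0.3],[0,0,0.3],[0,0,0.08],[0,0,0]])

```text
t: 21.38
position: [0.4847, 0.3001, 0.3651]
tool_rot: [3.138, 0.0, -0.234]
contact_force: [-0.8, -0.7, -0.3]
gripper_width: 0.0926
grip_force: 0.0
```

```bash
python3 - <<'E'
from plan import *
from rig import vision
plan([.480,.300,.032],-.235)
T=vision.capture("top");S=vision.capture("scene");np.savez("top4.npz",**T);np.savez("scene4.npz",**S)
ims=[]
for c in(T,S):
    u,v=proj(c,[[.516,.105,.09]])[0].astype(int)
    ims.append(cv2.resize(c["image"][v-30:v+30,u-40:u+40,::-1],(400,300),interpolation=cv2.INTER_CUBIC))
    m=big(mask(c,[5,150,60],[17,255,255],(u-30,v-30,u+30,v+30)));y,x=np.nonzero(m);X=plane(c,np.c_[x,y],.086);print("orange",m.sum(),rot(X),X.mean(0));P=dpts(c,m);C=np.linalg.eigh(np.cov(P[:,:2].T))[1];print("yaw",np.arctan(C[1,1]/C[0,1]),"tops z",np.percentile(P[:,2],[10,50,90]))
for c in(S,):
    u,v=proj(c,[[.48,.3,.04]])[0].astype(int); m=big(mask(c,[0,150,60],[5,255,255],(u-25,v-25,u+25,v+25)));ends(c,m,-.235,.0395,.030,np.array([.48,.3])) if 0 else None
    from ends import ends; ends(c,m,-.235,.0395,.030,np.array([.48,.3]))
cv2.imwrite("pics/y2.png",np.hstack(ims))
E
```

```text
goal [0.48, 0.3, 0.032] turn [0.0336 0.0034 0.0108] slide-then-turn [-0.1118  0.0129  4.1444] turn-then-slide [-0.1135  0.0298  4.1443]
orange 291 (array([0.5166, 0.1043]), array([0.0848, 0.0384]), np.float64(-0.1243515134112878)) [0.5164 0.1042 0.086 ]
yaw -0.10548847704393569 tops z [0.0829 0.0857 0.0888]
orange 284 (array([0.5173, 0.1048]), array([0.0858, 0.041 ]), np.float64(-0.10698557257509922)) [0.5175 0.1046 0.086 ]
yaw -0.12103348894758764 tops z [0.0834 0.0865 0.0892]
 endface L 0.04375876581873084 24 top Lmax98 0.04411193253200004 top W 1.5/98.5 [-0.0196  0.0247] topz 0.03964301947879001 end W [-0.0187  0.0264]
```

View pics/y2.png

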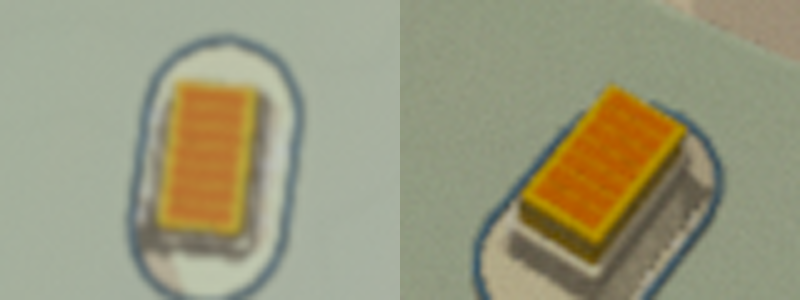

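The yellow case sits squarely on the tin in both crops (about (210,160) and (605,175)), within about 1 mm of centre. Now the red case.

Call:
send_rows(grip=[1,1,1,1,1,1,1], slide=[[-0.11,0.02,0.6],[0,0,0.9],[0,0,0.9],[0,0,0.9],[0,0,0.6],[0,0,0.24],[0,0,0]], turn=[[0.03,0,0],[0,0,0],[0,0,0],[0,0,0],[0,0,0],[0,0,0],[0,0,0]])

```text
t: 22.35
position: [0.4809, 0.3003, 0.2004]
tool_rot: [-3.141, -0.001, -0.235]
contact_force: [-0.0, -0.1, 0.5]
gripper_width: 0.0935
grip_force: 0.0
```

```bash
python3 plan.py .48 .3005 .0325 -.235
```

```text
t 22.35 pinch [0.481  0.3004 0.0331] rpy [-3.1408 -0.0006 -0.2353] w 0.09354064906478275 gf 0.0 F [-0.0023 -0.0944  0.4844] j [0.3614 0.5013 1.7312 0.0004 0.9082 2.1673]
goal [0.48, 0.3005, 0.0325] turn [-0.0064 -0.0047 -0.0025] slide-then-turn [-0.0224  0.0003  0.0144] turn-then-slide [-0.0224  0.0003  0.0144]
```

Call:
send_rows(grip=[-1,-1,-1,-1,-1,-1,-1,-1], slide=[[-0.02,0,0.01],[0,0,0],[0,0,0],[0,0,0],[0,0,0],[0,0,0],[0,0,0],[0,0,0]], turn=[[0,0,0],[0,0,0],[0,0,0],[0,0,0],[0,0,0],[0,0,0],[0,0,0],[0,0,0]], grip_force=25)

```text
t: 23.35
position: [0.4799, 0.3012, 0.2002]
tool_rot: [-3.14, -0.001, -0.234]
contact_force: [0.2, -0.3, 2.5]
gripper_width: 0.0496
grip_force: 25.0
```

Call:
send_rows(grip=[-1,-1,-1,-1,-1,-1,-1,-1], slide=[[0,0,0],[0,0,-0.2],[0,0,-0.6],[0,0,-0.8],[0,0,-0.8],[0,0,-0.8],[0,0,-0.6],[0,0,0]], turn=[[0,0,0],[0,0,0],[0,0,0],[0,0,0],[0,0,0],[0,0,0],[0,0,0],[0,0,0]])

```text
t: 24.35
position: [0.4801, 0.301, 0.354]
tool_rot: [-3.138, -0.005, -0.234]
contact_force: [0.3, -0.3, -0.7]
gripper_width: 0.0501
grip_force: 25.0
```

```bash
python3 plan.py .5165 .105 .18 -.108
```

```text
t 24.35 pinch [0.4809 0.3014 0.1867] rpy [-3.1383 -0.0046 -0.2345] w 0.05007365440055796 gf 24.99515801668167 F [ 0.3326 -0.306  -0.7213] j [0.3632 0.3246 1.5722 0.0002 1.2391 2.1684]
goal [0.5165, 0.105, 0.18] turn [-0.0254 -0.0399 -1.0537] slide-then-turn [2.0238 4.5548 0.1617] turn-then-slide [1.4341 4.7732 0.1677]
```

Red bottom is now at about 0.165, well clear of the stack (0.086). Moving over it.

Call:
send_rows(grip=[-1,-1,-1,-1,-1,-1,-1,-1], slide=[[0.1,0.3,0],[0.3,0.7,0],[0.35,0.8,0],[0.35,0.8,0],[0.35,0.8,0],[0.35,0.7,0],[0.2,0.45,0],[0,0,0]], turn=[[0,0,0],[0,0,0],[0,0,0],[0,0,0],[0,0,0],[0,0,0],[0,0,0],[0,0,-0.3]])

```text
t: 25.35
position: [0.5149, 0.1036, 0.3503]
tool_rot: [-3.141, 0.002, -0.199]
contact_force: [0.1, 0.3, -0.7]
gripper_width: 0.0497
grip_force: 25.0
```

Call:
send_rows(grip=[-1,-1,-1,-1,-1,-1,-1], slide=[[0,0,0.1],[0,0,0.3],[0,0,0.3],[0,0,0.3],[0,0,0],[0,0,0],[0,0,0]], turn=[[0,0,-0.4],[0,0,-0.35],[0,0,0],[0,0,0],[0,0,0],[0,0,0],[0,0,0]])

```text
t: 26.22
position: [0.5155, 0.1054, 0.3124]
tool_rot: [-3.14, -0.002, -0.108]
contact_force: [-0.4, 0.2, -0.8]
gripper_width: 0.0497
grip_force: 25.0
```

```bash
python3 ym.py .147 r; python3 plan.py .5165 .105 .139 -.108
```

```text
t 26.275 pinch [0.5158 0.1055 0.1451] rpy [-3.1405 -0.0021 -0.1085] w 0.04989855397259091 gf 24.99527156352997 F [-0.6936 -0.9021 -0.4348] j [-0.0109  0.2973  1.7237  0.001   1.1184  1.668 ]
 endface L 0.04345637200012613 22 top Lmax98 0.045193874606831025 top W 1.5/98.5 [-0.0211  0.0238] topz 0.14956162222734448 end W [-0.0174  0.024 ]
t 26.275 pinch [0.5158 0.1055 0.1451] rpy [-3.1405 -0.0021 -0.1085] w 0.04989855397259091 gf 24.99527156352997 F [-0.6936 -0.9021 -0.4348] j [-0.0109  0.2973  1.7237  0.001   1.1184  1.668 ]
t 26.275 pinch [0.5158 0.1055 0.1451] rpy [-3.1405 -0.0021 -0.1085] w 0.04989855397259091 gf 24.99527156352997 F [-0.6936 -0.9021 -0.4348] j [-0.0109  0.2973  1.7237  0.001   1.1184  1.668 ]
goal [0.5165, 0.105, 0.139] turn [-0.0095 -0.0176 -0.0045] slide-then-turn [0.0281 0.0061 0.152 ] turn-then-slide [0.0284 0.0059 0.1519]
```

```bash
python3 ym.py .152 r
```

```text
t 26.325 pinch [0.5157 0.1055 0.145 ] rpy [-3.1404 -0.002  -0.1085] w 0.049889350605832 gf 24.995156228542328 F [ 0.0689  0.2645 -0.1326] j [-0.0109  0.2973  1.7238  0.001   1.1184  1.668 ]
 endface L 0.04373972864301912 29 top Lmax98 0.044307054266543314 top W 1.5/98.5 [-0.0219  0.0229] topz 0.15204362338788036 end W [-0.0192  0.0236]
t 26.325 pinch [0.5157 0.1055 0.145 ] rpy [-3.1404 -0.002  -0.1085] w 0.049889350605832 gf 24.995156228542328 F [ 0.0689  0.2645 -0.1326] j [-0.0109  0.2973  1.7238  0.001   1.1184  1.668 ]
```

Call:
send_rows(grip=[-1,-1,-1,-1,-1,-1], slide=[[0.015,0.01,0.2],[0,0,0.3],[0,0,0.25],[0,0,0.09],[0,0,0],[0,0,0]], turn=[[0,0,0],[0,0,0],[0,0,0],[0,0,0],[0,0,0],[0,0,0]])

```text
t: 27.08
position: [0.516, 0.1049, 0.2785]
tool_rot: [-3.141, -0.002, -0.108]
contact_force: [-0.6, 0.3, -0.4]
gripper_width: 0.0498
grip_force: 25.0
```

```bash
python3 ym.py .119 r
```

```text
t 27.125 pinch [0.5163 0.1051 0.1113] rpy [-3.1405 -0.0018 -0.1084] w 0.04956206912302434 gf 24.995251893997192 F [0.2819 0.1955 0.2326] j [-0.0116  0.3373  1.7616  0.0011  1.0407  1.667 ]
 endface L 0.04446461022173518 29 top Lmax98 0.0450747255791648 top W 1.5/98.5 [-0.0224  0.0233] topz 0.11859288925636591 end W [-0.0203  0.0235]
t 27.125 pinch [0.5163 0.1051 0.1113] rpy [-3.1405 -0.0018 -0.1084] w 0.04956206912302434 gf 24.995251893997192 F [0.2819 0.1955 0.2326] j [-0.0116  0.3373  1.7616  0.0011  1.0407  1.667 ]
```

Bottom is about 3 mm above the yellow lid and well centred. Final lowering.

Call:
send_rows(grip=[-1,-1,-1,-1], slide=[[0,0,0.03],[0,0,0.03],[0,0,0.015],[0,0,0]], turn=[[0,0,0],[0,0,0],[0,0,0],[0,0,0]])

```text
t: 27.62
position: [0.5159, 0.105, 0.2762]
tool_rot: [-3.14, -0.002, -0.108]
contact_force: [-2.0, -0.6, 6.5]
gripper_width: 0.0499
grip_force: 25.0
```

```bash
python3 plan.py
```

```text
t 27.625 pinch [0.5162 0.1051 0.1089] rpy [-3.1405 -0.0019 -0.1084] w 0.049883845127444135 gf 24.997337758541107 F [-2.0313 -0.5806  6.4622] j [-0.0117  0.34    1.7647  0.0011  1.0349  1.667 ]
```

Contact at 6.5 N, so release and retreat.

Call:
send_rows(grip=[0.35,0.35,0.35,0.35], slide=[[0,0,0],[0,0,0],[0,0,0],[0,0,0]], turn=[[0,0,0],[0,0,0],[0,0,0],[0,0,0]])

```text
t: 28.12
position: [0.5158, 0.1049, 0.2751]
tool_rot: [-3.141, -0.001, -0.108]
contact_force: [-0.8, 1.2, 0.5]
gripper_width: 0.0628
grip_force: 0.0
```

Call:
send_rows(grip=[0.6,0.6,1,1,1,1], slide=[[0,0,-0.3],[0,0,-0.6],[0,0,-0.8],[0,0,-0.8],[0,0,-0.8],[0,0,0]], turn=[[0,0,0],[0,0,0],[0,0,0],[0,0,0],[0,0,0],[0,0,0]])

```text
t: 28.88
position: [0.5162, 0.1048, 0.4107]
tool_rot: [-3.14, -0.008, -0.108]
contact_force: [0.4, -0.8, -0.1]
gripper_width: 0.093
grip_force: 0.0
```

Call:
send_rows(grip=[1,1,1,1,1,1,1], slide=[[-0.2,-0.8,0],[-0.2,-0.8,0],[-0.2,-0.8,0],[-0.2,-0.8,0],[-0.2,-0.8,0],[0,0,0],[0,0,0]], turn=[[0,0,0],[0,0,0],[0,0,0],[0,0,0],[0,0,0],[0,0,0],[0,0,0]])

```text
t: 29.75
position: [0.4931, 0.2678, 0.4067]
tool_rot: [3.142, 0.0, -0.108]
contact_force: [0.6, -0.0, 0.0]
gripper_width: 0.0931
grip_force: 0.0
```

```bash
python3 - <<'E'
from plan import *
from rig import vision
T=vision.capture("top");S=vision.capture("scene");ims=[];state()
for c in(T,S):
    u,v=proj(c,[[.516,.105,.09]])[0].astype(int)
    ims.append(cv2.resize(c["image"][v-30:v+30,u-40:u+40,::-1],(400,300),interpolation=cv2.INTER_CUBIC))
    for k,lo,hi,z in(("red",[0,150,60],[4,255,255],.116),):
        m=big(mask(c,lo,hi,(u-30,v-30,u+30,v+30)));P=dpts(c,m);P=P[abs(P[:,2]-z)<.006];C=np.linalg.eigh(np.cov(P[:,:2].T))[1]
        print(k,rot(P),P.mean(0),"pca yaw",np.arctan(C[1,1]/C[0,1]))
x=cv2.resize(S["image"][100:340,150:470,::-1],(400,300));y=cv2.resize(T["image"][90:240,230:430,::-1],(400,300))
cv2.imwrite("pics/fin.png",np.vstack([np.hstack(ims),np.hstack([y,x])]))
E
```

```text
t 29.85 pinch [0.4934 0.2674 0.2397] rpy [-3.1412 -0.0005 -0.1094] w 0.09331359996264213 gf 0.0 F [ 0.2728 -0.5083  0.1687] j [0.2978 0.2768 1.5047 0.0001 1.3594 1.9779]
red (array([0.5141, 0.1046]), array([0.0841, 0.0477]), np.float64(-0.1120691476218969)) [0.513  0.1043 0.1154] pca yaw -0.122791939486617
red (array([0.5174, 0.1055]), array([0.088 , 0.0471]), np.float64(-0.10084552152386705)) [0.52   0.1054 0.1159] pca yaw -0.11957877723244029
```

View pics/fin.png

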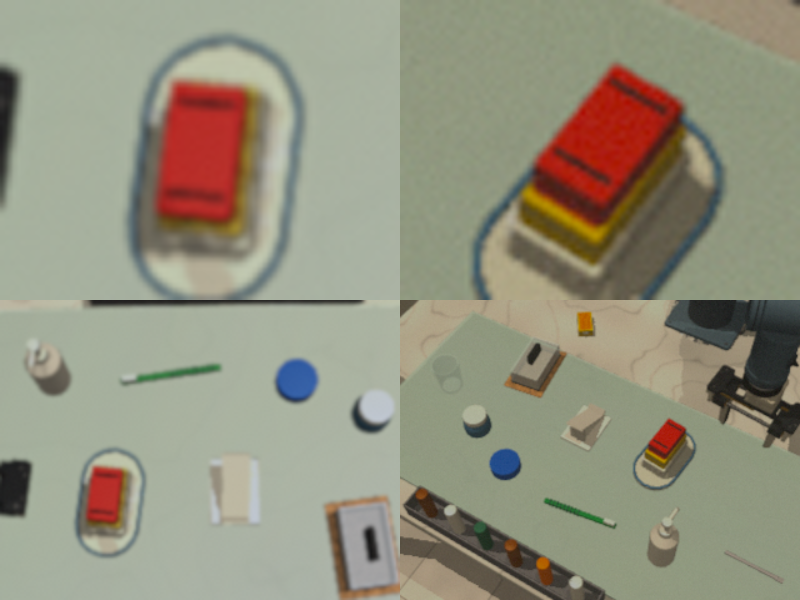

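The pictures show tin, yellow and red stacked squarely in the tray (about (205,150) top-left and (610,140) top-right). The cover is upright on the mat at (370,545), and the bystanders have not moved. Handing in.

```bash
python3 -c "
from rig import env; print(env.finish_job())"
```

```text
the job is handed in; nothing more can be done
None
```

The job is handed in at about 30 s: the cover stands upright near the middle of the cork mat, and the yellow then the red case are stacked on the tin, lids up, within about 2 mm of centre and in line with it as measured from the cameras; the tin and the bystanders in view look unmoved.

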